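# Part a press-fit housing with a wedge

## Robot

A 6-joint arm with a two-finger parallel gripper is mounted at the origin on the work surface; the furniture and walls round the work are solid. World frame = base frame: x ahead of the robot, y to its left, z up, the work surface at z = 0. Lengths are in m, angles in degrees, forces in N, time in s.
With the tool pointing down it reaches from about 0.4 to 0.825 m from the base axis. Payload 7 kg.
Tool frame: the origin (TCP) lies on the centre line of the jaws, within the pads' length; the fingertips stand 11 mm ahead of it and the grasp point (between the pads) lies 8 mm behind it; z points along the fingers, y is the line along which they close (so a half turn about z gives the same grasp; the last joint's range is limited). The gripper opens to 88 mm and grips with 3 to 60 N. Pads are 19 mm wide; open, the fingers measure 130 mm over their backs; the gripper's body (78 mm by 193 mm) begins 47 mm behind the grasp point.
Start: joints at [84.46, 20.546, 0.682, 0, -70.136, -16.507], TCP at [0.253, 0.626, 0.238] pointing down, gripper open.
Joint ranges: [-176.03, 176.03], [-82.01, 121.73], [-58.28, 71.71], [-173.87, 95.51], [-174.79, -0.11], [-173.66, 173.66]. Speed limits (degrees/s): [136.94, 136.94, 172.46, 180, 180, 180].

## Interface

Orientations are given as [roll, pitch, yaw] about the fixed x, y, z axes, in that order (R = Rz(yaw) Ry(pitch) Rx(roll)).
In Python, from plant import r, capture, camera_model, job gives the robot as it stands.
- The arm moves only by the tool drive_tool, never from a script. Its argument "increments" is a list that holds one entry, the list of rows, each a list of 5 numbers: the gripper's target within -1 to 1 (fully open at 1, half-way at 0, shut at -1), then the shift along the tool's x, y, z scaled (see below), then the turn about the tool's z scaled (see below). In form: [[[gripper, tx, ty, tz, roll], ...]]. A call has 1 to 5 rows; each row is the pose to reach, as a shift and turn from the pose commanded when the call began, along the tool's axes at that moment, turning the shorter way round; what a row does not reach only later rows make up. The controller multiplies each number of a shift by 120 mm and each number of a turn by 360 degrees. A row lasts 1/8 s, in which the tool goes at most 62.5 mm and 10.7 degrees, less where a joint would pass 70% of its speed; a pose out of reach is approached as far as the arm can. A call with a number of a shift or a turn outside -1 to 1 is refused whole. A call with a gripper value outside its range is refused whole. The fingers move at their own pace and stop on an object; "squeeze" is the grip in N (left out, the last holds). Time passes only in rows, so rows that repeat a pose let the fingers close. It gives the time, the measured TCP pose, the force, the opening and the grip force at its end, in the units of the state.
- r.get_state(): the state, without advancing time (a new reading comes with each control period).
- capture(name): name is "side" or "top" or "wrist"; returns the picture (384x512x3 uint8, red, green, blue); there is no depth.
- camera_model(name): a dict with "camera_matrix" (3x3 intrinsics, pixels), "k1" (the pictures are not rectified: a ray, as slopes to the right and down, at radius r is drawn at 1 + k1 r^2 times it, then the intrinsics apply), "rvec" (rotation vector, rad) and "tvec" (3), from world to camera coordinates, as OpenCV has them. Camera axes: x right, y down, z forward; pixel columns grow to the right and rows downward; lengths in m; the calibration is good to about 2 mm. A picture is of the moment at which its call begins: read the wrist's pose just before it. camera_model takes no time and is no camera call; for the wrist camera it gives the pose at the moment of the call.
- job.close_job(): hands the job in; it is judged then, once.
The state is a dict: "time_s": time; "joints": joint angles; "qd": joint speeds; "joint_torque": joint torques, N m; "tcp_pos": TCP position; "eef_rot": TCP orientation; "contact_force": force on the tool from outside, world axes, zero at the start; "moment": the same for the moment, N m; "gripper_width": finger opening in m; "gripper_force": force on a finger pad.
Only numpy, scipy, OpenCV 4.12 (cv2) and the standard library are available. Lean on these libraries where they do the work, as an engineer would, in place of code of your own. Each camera call takes 0.05 s, during which the arm holds its last target. There are 200 camera calls.

## Task

Two halves of a moulded housing are pressed together on the holding plate, seam upward, with a pocket in the seam near each end. Take the orange wedge from its wooden stand and push it blade down into one pocket until its collar sits down on the housing, then pull it out and do the same at the other end, so that the seam stands open evenly along its length. Move the halves with the wedge only, and leave the wedge standing home in the second pocket.

Things in the scene. Friction and masses are not known exactly. Their poses are not given: they have to be found in the camera images.
- wedge: Orange wedge, blade down in a fixed 56 mm high wood stand (36 mm hole; lifts straight out). Origin: middle of the collar's underside; x across the blade, y along its edge, z up. Blade 26 mm wide (y), to 44 mm below the origin, thickness (x) 26 mm at the collar, 2 mm at the edge. Collar 50 x 40 x 8 mm; square handle 30 x 30 mm, 8 to 53 mm above the origin. 0.11 kg.
- front_half: Dark grey housing half on the robot's side, 38 mm thick (x), 176 long (y), 60 high, its top 72 mm above the table. Origin at the LEFT pocket: mid length, on the seam face, level with the top; y along the seam to the left end, x across it away from the robot, z up. Each end slides out by itself, up to 14 mm, against a stiff fit (about 7 N a half) and stays; driving the wedge takes 5 to 20 N.
- back_half: White housing half on the far side, mirror image; origin likewise at the LEFT pocket on its own seam face, axes likewise. The distance between the two origins is the seam's opening there (0 closed, about 11 mm with the wedge's collar down); midway between them is the pocket's middle. Origins and axes move with the halves.
- front_half_right (a point): Point on the dark grey half at the RIGHT pocket: mid length, on the seam face, level with the top; 100 mm along -y from the half's origin. Both pockets: 46 mm long along the seam, 50 mm deep, mouth 20 mm wide across the closed seam, narrowing to 10 mm at 8 mm depth, straight below.
- back_half_right (a point): The like point on the white half at the RIGHT pocket. Its distance from the dark grey half's point is the seam's opening there; midway between them is the right pocket's middle.
There are look-alikes about, which are no part of the job. Of the things that look like the wedge, the middle-sized one is meant.

How it is judged (in metres and radians):
On the way:
1. the seam is opened by at least 7 mm at one end ((distance between front_half and back_half above 0.007 m or distance between front_half_right and back_half_right above 0.007 m)), for 0.2 s.
At the end, for the whole second after the job is handed in: The seam is open by at least 7 mm at both pockets and evenly (the halves' seam faces within 0.06 rad of parallel, 6 mm over the 100 mm between the pockets); the wedge stands at rest in one of the pockets, its origin within 30 mm of the front half's point there and within 0.25 rad of upright (distance between front_half and back_half above 0.007 m and distance between front_half_right and back_half_right above 0.007 m and angle between the y axis of front_half and the y axis of back_half, either way round below 0.06 rad and (distance between wedge and front_half below 0.03 m or distance between wedge and front_half_right below 0.03 m) and angle between wedge's own z axis and vertical below 0.25 rad and linear speed of wedge below 0.02 m/s); the robot touches nothing.
It fails at once if the fingers push on the housing (over 5 N) instead of the wedge (contact force between the fingers and front_half above 5 N or contact force between the fingers and back_half above 5 N).
It also fails if it takes over 45 s, if anything falls off the work surface, if the arm or the gripper's body presses on something with over 40 N, if the wrist force passes 120 N, or if a joint passes its speed limit or range.

## Working session

There is one attempt and no reset: what is moved stays moved. The work goes in short steps, Python scripts to look and compute and a tool call to move; the robot and the scene stay as the last step left them, time stands still between calls to the robot, and variables do not carry over. Pictures are saved under pics/ and viewed, at most 10 in all, crops included, and the job is handed in when it is done.

Besides the shell and the picture viewer there is one more tool, called as name([rows], argument=value, ...), one row to a line, values as JSON. drive_tool: Moves the arm, as the interface text tells. Its arguments: {"type":"object","properties":{"increments":{"type":"array"},"squeeze":{"type":"number"}},"required":["increments"]}

```bash
ls; mkdir -p pics
cat > h.py <<'E'
import numpy as np,cv2
from plant import r,capture,camera_model,job
def ray(name_or_m,uv):
    m=camera_model(name_or_m) if isinstance(name_or_m,str) else name_or_m
    K=np.array(m['camera_matrix']);k1=m['k1']
    p=cv2.undistortPoints(np.array([[uv]],float),K,np.array([k1,0,0,0,0.]))[0,0]
    R=cv2.Rodrigues(np.array(m['rvec'],float))[0];t=np.array(m['tvec'],float).ravel()
    d=R.T@np.array([p[0],p[1],1]);return -R.T@t,d/np.linalg.norm(d)
def atz(n,uv,z):
    c,d=ray(n,uv);return c+d*(z-c[2])/d[2]
def tri(n1,u1,n2,u2):
    c1,d1=ray(n1,u1);c2,d2=ray(n2,u2)
    s=np.linalg.lstsq(np.c_[d1,-d2],c2-c1,rcond=None)[0]
    a=c1+s[0]*d1;b=c2+s[1]*d2;return (a+b)/2,np.linalg.norm(a-b)
def proj(n,X):
    m=camera_model(n) if isinstance(n,str) else n
    return cv2.projectPoints(np.array(X,float).reshape(-1,1,3),np.array(m['rvec'],float),np.array(m['tvec'],float),np.array(m['camera_matrix']),np.array([m['k1'],0,0,0,0.]))[0].reshape(-1,2)
E
python3 - <<'E'
from h import *
a=capture('side');b=capture('top')
np.save('s.npy',a);np.save('t.npy',b)
for n,i in(('side',a),('top',b)):
    cv2.imwrite(f'pics/{n}0.png',cv2.resize(i[:,:,::-1],(800,600),interpolation=cv2.INTER_CUBIC))
    c,d=ray(n,(256,192));print(n,c,d,camera_model(n)['k1'])
print(r.get_state())
E
```

```text
pics
side [ 0.23714894 -0.74730372  0.74040157] [ 0.18956462  0.77132846 -0.60755054] 0.004659290409509376
top [0.36132773 0.04162355 0.98801674] [ 0.07687702 -0.01904577 -0.99685866] 0.0012629398441723707
{'time_s': 0.1, 'joints': array([ 8.44608307e+01,  2.05852599e+01,  6.39871397e-01, -1.50910355e-02,
       -7.01351257e+01, -1.65061434e+01]), 'qd': array([0.02118431, 0.02804956, 0.10169616, 0.090801  , 0.00573923,
       0.06939101]), 'joint_torque': array([-4.33325404e-04, -5.84159946e+01,  2.93752742e+01,  7.01545492e+00,
        1.01278396e-02, -5.95388178e-05]), 'tcp_pos': array([0.25324534, 0.62525734, 0.2367545 ]), 'eef_rot': array([ 1.79918773e+02, -9.27446873e-03, -2.20504441e+01]), 'contact_force': array([ 0.34408865,  0.05224039, -0.24494421]), 'moment': array([ 0.01127431, -0.01130232, -0.01171322]), 'gripper_force': 0.0, 'gripper_width': 0.08786450343717601}
```

View pics/side0.png

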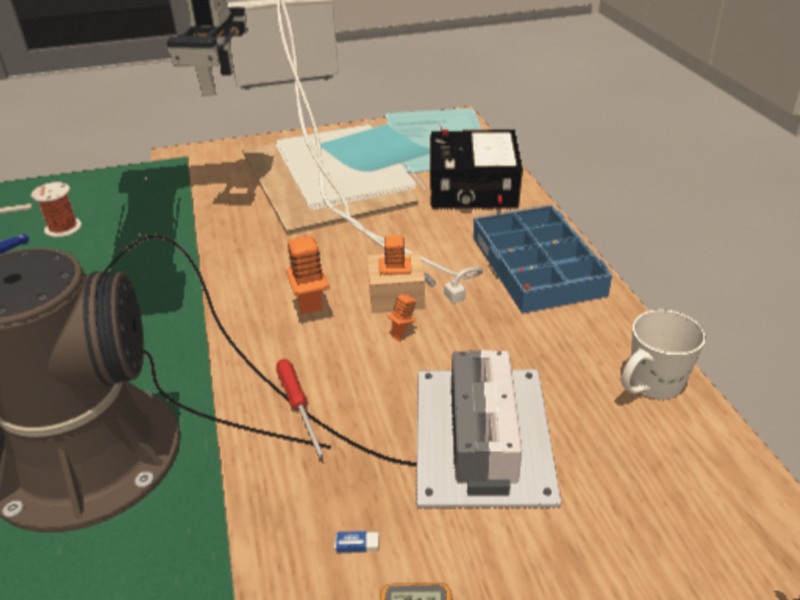

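View pics/top0.png

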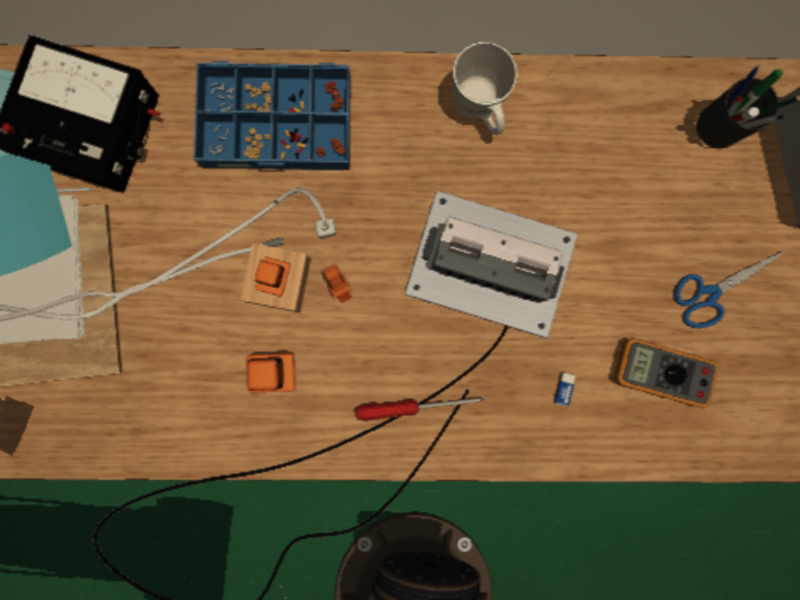

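Candidates in the 800x600 views: a big wedge (top 271,371), a wedge in the wooden stand (top 270,275; side 395,258) and a small one (top 336,283). The one in the stand is the middle-sized one, so that is the choice. I'll take a close crop to check it.

Run:
```python
import numpy as np,cv2
s=np.load('s.npy')[:,:,::-1];t=np.load('t.npy')[:,:,::-1]
def c(i,u,v,w,h,k): return cv2.resize(i[v:v+h,u:u+w],(w*k,h*k),interpolation=cv2.INTER_CUBIC)
A=c(t,150,150,50,50,6);B=c(s,228,145,50,50,6)
C=c(t,262,122,100,75,4);D=c(s,270,220,80,100,4)
im=np.zeros((600,800,3),np.uint8)
im[:300,:300]=A;im[300:600,:300]=B   # x0: A (150,150)x6, B (228,145)x6
im[:300,300:700]=C                   # (262,122)x4
D=c(s,270,210,100,75,4);im[300:600,300:700]=D
cv2.imwrite('pics/crop1.png',im)
```

```text
(no output)
```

View pics/crop1.png

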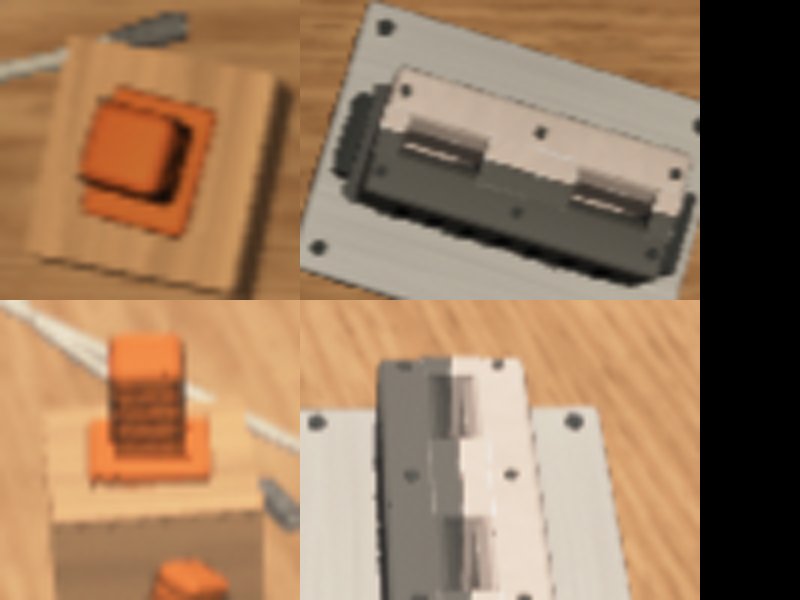

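The crop confirms the middle wedge: handle top at (130,145) in crop A and (146,353) in crop B, with the collar's long side running up the image in A. The left pocket is at (444,145) in C and (454,407) in D, the right pocket at (615,194) and (467,552).

```bash
cat >> h.py <<'E'
def px(o,k,u): return np.array(o)+(np.array(u)+.5)/k-.5
E
python3 - <<'E'
from h import *
A=lambda u:px((150,150),6,u);B=lambda u:px((228,145),6,np.array(u)-(0,300))
C=lambda u:px((262,122),4,np.array(u)-(300,0));D=lambda u:px((270,210),4,np.array(u)-(300,300))
print('handle top',tri('top',A((130,145)),'side',B((146,353))))
cc=np.array([atz('top',A(u),.064) for u in((112,85),(215,108),(180,238),(80,212))])
print('collar@.064',cc,cc.mean(0)); f=lambda v:(np.linalg.norm(v[:2]),np.degrees(np.arctan2(v[1],v[0])))
print(f(cc[1]-cc[0]),f(cc[2]-cc[3]),f(cc[0]-cc[3]),f(cc[1]-cc[2]))
hc=np.array([atz('top',A(u),.109) for u in((100,98),(182,110),(160,197),(80,180))]);print('handle',hc.mean(0),f(hc[0]-hc[3]),f(hc[0]-hc[1]))
L=tri('top',C((444,145)),'side',D((454,407)));R=tri('top',C((615,194)),'side',D((467,552)));print('L',L,'R',R)
L=atz('top',C((444,145)),.072);R=atz('top',C((615,194)),.072);print(L,R,f(L-R))
c=np.array([atz('top',C(u),.072) for u in((400,68),(690,155),(360,188),(650,285))]);print(c,f(c[0]-c[1]),f(c[2]-c[3]))
E
```

```text
handle top (array([0.46615737, 0.20797231, 0.10599301]), np.float64(0.0014000677752076074))
collar@.064 [[0.4945517  0.22307824 0.064     ]
 [0.4862845  0.18420218 0.064     ]
 [0.43695923 0.19623065 0.064     ]
 [0.44634766 0.23384985 0.064     ]] [0.46603577 0.20934023 0.064     ]
(np.float64(0.03974537516370135), np.float64(-102.00541185718915)) (np.float64(0.03877301381028629), np.float64(-104.01277231227236)) (np.float64(0.04939288870186831), np.float64(-12.5962964234139)) (np.float64(0.05077072568648854), np.float64(-13.704680480674101))
handle [0.46606294 0.20709544 0.109     ] (np.float64(0.030299440398571076), np.float64(-12.148246452835078)) (np.float64(0.02964233957129544), np.float64(82.28375785761334))
L (array([ 0.50984939, -0.06939964,  0.06917892]), np.float64(0.0019204289255524577)) R (array([ 0.48194431, -0.16600707,  0.0708715 ]), np.float64(0.003673934542635373))
[ 0.51034217 -0.06927684  0.072     ] [ 0.48360686 -0.16619442  0.072     ] (np.float64(0.10053752888244524), np.float64(74.57815168877194))
[[ 0.5540684  -0.04420344  0.072     ]
 [ 0.50636946 -0.20902332  0.072     ]
 [ 0.48530005 -0.02188171  0.072     ]
 [ 0.43223759 -0.18568799  0.072     ]] (np.float64(0.1715831601323284), np.float64(73.85953611587045)) (np.float64(0.1721862960521172), np.float64(72.05108658877293))
```

drive_tool([
  [[1, 0.3, 0.26, 0, 0], [1, 0.65, 0.56, 0, 0], [1, 0.98, 0.85, 0, 0], [1, 0.98, 0.85, 0, 0]],
], squeeze=40)

```text
time_s: 0.6
tcp_pos: [0.3252, 0.484, 0.2379]
eef_rot: [180.0, 0.0, -22.2]
contact_force: [-0.3, 0.6, 0.6]
gripper_width: 0.0875
gripper_force: 0.0
```

drive_tool([
  [[1, 0.3, 0.26, 0, 0], [1, 0.65, 0.56, 0, 0], [1, 0.98, 0.85, 0, 0], [1, 0.98, 0.85, 0, 0]],
])

```text
time_s: 1.1
tcp_pos: [0.3956, 0.3461, 0.2376]
eef_rot: [180.0, 0.0, -22.2]
contact_force: [-0.3, 0.4, 0.6]
gripper_width: 0.0877
gripper_force: 0.0
```

drive_tool([
  [[1, 0.3, 0.26, 0, -0.02], [1, 0.65, 0.56, 0, -0.025], [1, 0.98, 0.85, 0, -0.025], [1, 0.98, 0.85, 0, -0.025]],
])

```text
time_s: 1.6
tcp_pos: [0.4664, 0.2079, 0.2373]
eef_rot: [180.0, 0.0, -13.2]
contact_force: [-0.8, 0.6, 0.3]
gripper_width: 0.0875
gripper_force: 0.0
```

Run:
```python
from h import *
m=camera_model('wrist');w=capture('wrist');np.save('w1.npy',w)
cv2.imwrite('pics/w1.png',cv2.resize(w[:,:,::-1],(800,600),interpolation=cv2.INTER_CUBIC))
import pickle;pickle.dump(m,open('w1.pkl','wb'));print(ray(m,(256,192)))
print(proj(m,[[.466,.208,.109],[.466,.208,.064]])*800/512)
```

```text
(array([0.53222044, 0.19151129, 0.38549613]), array([-0.25141815,  0.07679649, -0.96482704]))
[[406.62574617 288.92304161]
 [406.81657876 273.45247484]]
```

View pics/w1.png

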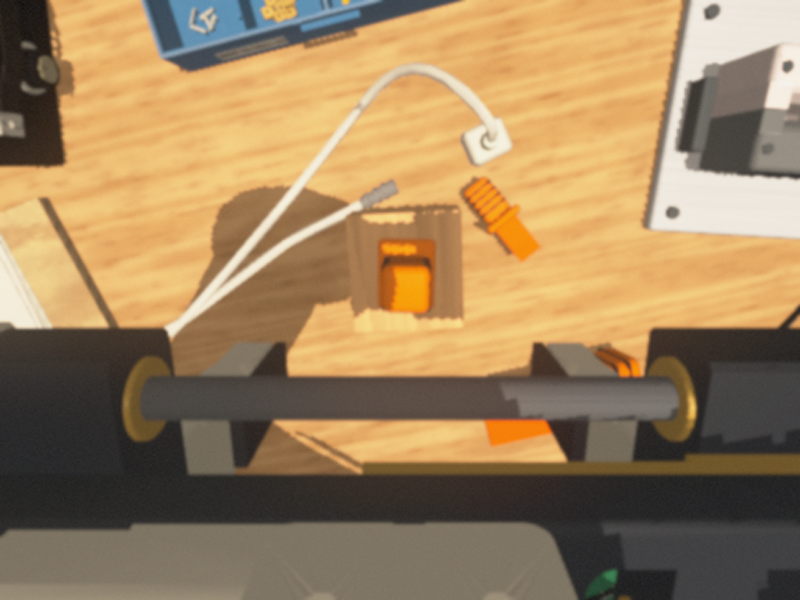

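The wrist view shows the handle top at (407,288) against a predicted (406.6,288.9), and the yaw is aligned. Going down.

drive_tool([
  [[1, 0, 0, 0.3, 0], [1, 0, 0, 0.65, 0], [1, 0, 0, 0.9, 0], [1, 0, 0, 0.9, 0]],
])

```text
time_s: 2.15
tcp_pos: [0.464, 0.21, 0.1275]
eef_rot: [179.8, 0.2, -13.0]
contact_force: [0.1, 1.5, 0.8]
gripper_width: 0.0875
gripper_force: 0.0
```

drive_tool([
  [[1, 0, 0, 0.25, 0], [1, 0, 0, 0.4, 0], [1, 0, 0, 0.4, 0]],
])

```text
time_s: 2.52
tcp_pos: [0.4654, 0.2104, 0.0818]
eef_rot: [180.0, 0.0, -13.0]
contact_force: [-0.1, -0.9, -0.1]
gripper_width: 0.0875
gripper_force: 0.0
```

drive_tool([
  [[-1, 0, 0, 0, 0], [-1, 0, 0, 0, 0], [-1, 0, 0, 0, 0], [-1, 0, 0, 0, 0], [-1, 0, 0, 0, 0]],
], squeeze=55)

```text
time_s: 3.15
tcp_pos: [0.4656, 0.2095, 0.0817]
eef_rot: [-180.0, -0.0, -13.1]
contact_force: [-0.0, -0.2, 0.4]
gripper_width: 0.043
gripper_force: 0.0
```

drive_tool([
  [[-1, 0, 0, 0, 0], [-1, 0, 0, 0, 0], [-1, 0, 0, 0, 0], [-1, 0, 0, 0, 0]],
])

```text
time_s: 3.65
tcp_pos: [0.4655, 0.2095, 0.0815]
eef_rot: [180.0, -0.0, -13.0]
contact_force: [-0.3, -0.9, 1.0]
gripper_width: 0.0298
gripper_force: 54.8
```

drive_tool([
  [[-1, 0, 0, -0.2, 0], [-1, 0, 0, -0.5, 0], [-1, 0, 0, -0.85, 0], [-1, 0, 0, -0.85, 0]],
])

```text
time_s: 4.15
tcp_pos: [0.467, 0.2108, 0.1868]
eef_rot: [-179.7, -0.2, -13.0]
contact_force: [0.3, 0.3, -1.9]
gripper_width: 0.0299
gripper_force: 54.8
```

drive_tool([
  [[-1, 0.1, 0.25, 0, 0], [-1, 0.2, 0.55, 0, 0], [-1, 0.29, 0.73, 0, 0]],
])

```text
time_s: 4.53
tcp_pos: [0.4788, 0.1148, 0.1826]
eef_rot: [179.9, 0.1, -13.1]
contact_force: [-0.2, 0.5, -0.7]
gripper_width: 0.0302
gripper_force: 54.8
```

drive_tool([
  [[-1, 0.1, 0.25, 0, 0], [-1, 0.2, 0.55, 0, 0], [-1, 0.29, 0.73, 0, 0]],
])

```text
time_s: 4.9
tcp_pos: [0.493, 0.0216, 0.1826]
eef_rot: [180.0, 0.1, -13.1]
contact_force: [-0.4, -0.1, -1.3]
gripper_width: 0.0297
gripper_force: 54.8
```

drive_tool([
  [[-1, 0.1, 0.25, 0, 0.007], [-1, 0.2, 0.55, 0, 0.007], [-1, 0.3, 0.72, 0, 0.007], [-1, 0.3, 0.72, 0, 0.007], [-1, 0.3, 0.72, 0, 0.007]],
])

```text
time_s: 5.52
tcp_pos: [0.5088, -0.069, 0.1828]
eef_rot: [180.0, 0.1, -15.6]
contact_force: [-0.5, 0.5, -1.3]
gripper_width: 0.0297
gripper_force: 54.8
```

Run:
```python
from h import *
print(r.get_state()['tcp_pos'],r.get_state()['eef_rot'])
m=camera_model('wrist');w=capture('wrist');s=capture('side')
import pickle;pickle.dump(m,open('w2.pkl','wb'))
im=np.zeros((600,800,3),np.uint8)
im[:,:500]=cv2.resize(w[110:290,190:340],(500,600),interpolation=cv2.INTER_CUBIC)
im[:,500:]=cv2.resize(s[155:275,270:330],(300,600),interpolation=cv2.INTER_CUBIC)
cv2.imwrite('pics/w2.png',im[:,:,::-1])
f=lambda X:(proj(m,X)-(190,110)+.5)*10/3-.5
g=lambda X:(proj('side',X)-(270,155)+.5)*5-.5+np.array([500,0])
P=[[.510,-.0693,.072],[.4835,-.166,.072]]
print(f(P),g(P))
```

```text
[ 0.50881328 -0.06896801  0.1828339 ] [ 1.79981717e+02  6.83530573e-02 -1.55993279e+01]
[[235.09511252 260.44992259]
 [611.82087251 258.59204975]] [[695.471823   403.03099906]
 [717.79594098 586.18002224]]
```

View pics/w2.png

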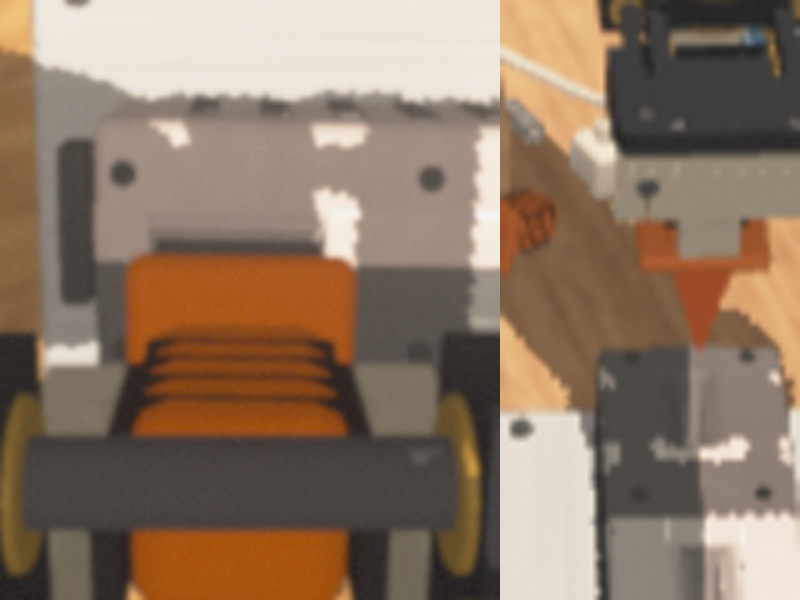

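Run:
```python
from h import *
import pickle;m=pickle.load(open('w2.pkl','rb'))
f=lambda X:(proj(m,X)-(190,110)+.5)*10/3-.5
g=lambda X:(proj('side',X)-(270,155)+.5)*5-.5+np.array([500,0])
a=np.radians(-15.6);x=np.array([np.cos(a),np.sin(a),0]);y=np.array([-np.sin(a),np.cos(a),0])
o=np.array([.5088,-.0690,.1573])
print('edge near,far',g([o-.013*y-[0,0,.044],o+.013*y-[0,0,.044]]))
print('collar near bottom edge side',g([o-.020*y-.025*x,o-.020*y+.025*x]))
print('collar far corners wrist',f([o+.025*x+s*.020*y+[0,0,.008] for s in(-1,1)]))
print('handle top far',f([o+.015*x+s*.015*y+[0,0,.053] for s in(-1,1)]))
```

```text
edge near,far [[698.69393996 347.39975538]
 [693.54102061 304.28575636]]
collar near bottom edge side [[638.03022951 272.83776954]
 [770.87012884 270.37780271]]
collar far corners wrist [[350.71842637 262.12326815]
 [115.87924541 262.19214378]]
handle top far [[347.45108677 424.13963292]
 [115.89246592 424.22726667]]
```

drive_tool([
  [[-1, 0, 0, 0.2, 0], [-1, 0, 0, 0.4, 0], [-1, 0, 0, 0.5, 0], [-1, 0, 0, 0.5, 0]],
])

```text
time_s: 6.12
tcp_pos: [0.509, -0.0688, 0.1231]
eef_rot: [180.0, 0.1, -15.5]
contact_force: [0.2, -0.5, -1.4]
gripper_width: 0.03
gripper_force: 54.8
```

drive_tool([
  [[-1, 0, 0, 0.03, 0], [-1, 0, 0, 0.06, 0], [-1, 0, 0, 0.09, 0], [-1, 0, 0, 0.12, 0], [-1, 0, 0, 0.12, 0]],
])

```text
time_s: 6.75
tcp_pos: [0.5106, -0.0691, 0.1104]
eef_rot: [-180.0, -0.2, -15.5]
contact_force: [-0.4, -0.8, 5.7]
gripper_width: 0.0301
gripper_force: 54.8
```

drive_tool([
  [[-1, 0, 0, 0.03, 0], [-1, 0, 0, 0.06, 0], [-1, 0, 0, 0.09, 0], [-1, 0, 0, 0.11, 0], [-1, 0, 0, 0.11, 0]],
])

```text
time_s: 7.38
tcp_pos: [0.5122, -0.0689, 0.098]
eef_rot: [-179.9, -0.3, -15.5]
contact_force: [0.8, 1.0, 7.4]
gripper_width: 0.0295
gripper_force: 54.8
```

drive_tool([
  [[-1, 0, 0, 0.01, 0], [-1, 0, 0, 0.02, 0], [-1, 0, 0, 0.02, 0]],
])

```text
time_s: 7.75
tcp_pos: [0.5125, -0.0689, 0.0969]
eef_rot: [-179.9, -0.4, -15.5]
contact_force: [-2.8, 2.2, 20.5]
gripper_width: 0.0298
gripper_force: 54.8
```

drive_tool([
  [[-1, 0, 0, -0.1, 0], [-1, 0, 0, -0.3, 0], [-1, 0, 0, -0.6, 0], [-1, 0, 0, -0.75, 0], [-1, 0, 0, -0.75, 0]],
])

```text
time_s: 8.38
tcp_pos: [0.5102, -0.069, 0.1851]
eef_rot: [-179.9, -0.2, -15.6]
contact_force: [0.9, -0.6, -1.5]
gripper_width: 0.0295
gripper_force: 54.8
```

drive_tool([
  [[-1, 0, 0.2, 0, 0], [-1, 0, 0.5, 0, 0], [-1, 0, 0.83, 0, 0], [-1, 0, 0.83, 0, 0], [-1, 0, 0.83, 0, 0]],
])

```text
time_s: 9.0
tcp_pos: [0.4822, -0.1651, 0.1828]
eef_rot: [180.0, 0.1, -15.6]
contact_force: [-0.3, -0.2, -1.0]
gripper_width: 0.0297
gripper_force: 54.8
```

Run:
```python
from h import *
st=r.get_state();print(st['tcp_pos'],st['eef_rot'])
m=camera_model('wrist');w=capture('wrist');s=capture('side')
im=np.zeros((600,800,3),np.uint8)
im[:,:500]=cv2.resize(w[110:290,150:300],(500,600),interpolation=cv2.INTER_CUBIC)
im[:,500:]=cv2.resize(s[195:315,275:335],(300,600),interpolation=cv2.INTER_CUBIC)
cv2.imwrite('pics/w3.png',im[:,:,::-1])
f=lambda X:(proj(m,X)-(150,110)+.5)*10/3-.5
g=lambda X:(proj('side',X)-(275,195)+.5)*5-.5+np.array([500,0])
P=[[.5088,-.069,.072],[.4820,-.166,.072]]
print(f(P),g(P))
p=st['tcp_pos'];y=np.array([.269,.963,0]);o=p-[0,0,.0255]
print('blade edge',g([o-.013*y-[0,0,.044]]),f([o+.025*np.array([.963,-.269,0])+[0,0,.008]]))
```

```text
[ 0.48215845 -0.16512767  0.1827686 ] [ 1.79993399e+02  6.78446574e-02 -1.56226679e+01]
[[ -5.81765518 265.96958082]
 [371.82929097 264.73764772]] [[667.4194688  203.14329025]
 [688.99700757 387.05133155]]
blade edge [[696.27531122 331.93583138]] [[366.43170145 262.27450947]]
```

View pics/w3.png

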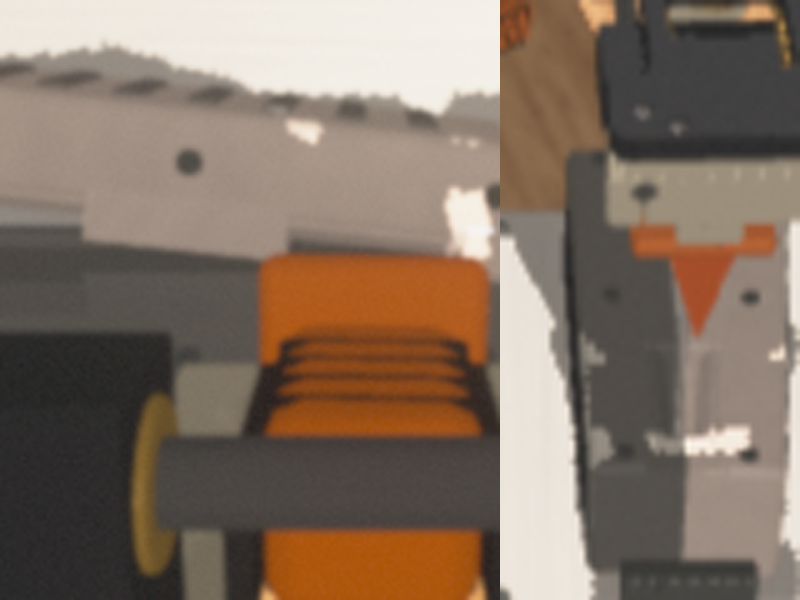

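The left end is open; the white half has swung out. The right pocket is centred at about (373,266), where predicted, with the blade above the seam. I'll push in here.

drive_tool([
  [[-1, 0, 0, 0.2, 0], [-1, 0, 0, 0.4, 0], [-1, 0, 0, 0.5, 0], [-1, 0, 0, 0.5, 0]],
])

```text
time_s: 9.6
tcp_pos: [0.4813, -0.1646, 0.1226]
eef_rot: [180.0, 0.2, -15.5]
contact_force: [-2.6, 2.4, -1.7]
gripper_width: 0.0298
gripper_force: 54.8
```

drive_tool([
  [[-1, 0, 0, 0.03, 0], [-1, 0, 0, 0.06, 0], [-1, 0, 0, 0.09, 0], [-1, 0, 0, 0.12, 0], [-1, 0, 0, 0.12, 0]],
])

```text
time_s: 10.22
tcp_pos: [0.4826, -0.165, 0.11]
eef_rot: [180.0, -0.0, -15.6]
contact_force: [-3.6, 0.5, 2.3]
gripper_width: 0.0298
gripper_force: 54.8
```

drive_tool([
  [[-1, 0, 0, 0.03, 0], [-1, 0, 0, 0.06, 0], [-1, 0, 0, 0.09, 0], [-1, 0, 0, 0.11, 0], [-1, 0, 0, 0.11, 0]],
])

```text
time_s: 10.85
tcp_pos: [0.4853, -0.1654, 0.0979]
eef_rot: [-180.0, -0.3, -15.5]
contact_force: [-0.3, -0.2, 6.5]
gripper_width: 0.0299
gripper_force: 54.7
```

drive_tool([
  [[-1, 0, 0, 0.01, 0], [-1, 0, 0, 0.02, 0], [-1, 0, 0, 0.02, 0]],
])

```text
time_s: 11.22
tcp_pos: [0.4857, -0.1655, 0.0972]
eef_rot: [-180.0, -0.4, -15.5]
contact_force: [-5.2, 3.1, 23.2]
gripper_width: 0.0298
gripper_force: 54.8
```

drive_tool([
  [[0.2, 0, 0, -0.02, 0], [0.2, 0, 0, -0.02, 0], [0.2, 0, 0, -0.02, 0], [0.2, 0, 0, -0.02, 0]],
])

```text
time_s: 11.72
tcp_pos: [0.4826, -0.1651, 0.0958]
eef_rot: [180.0, 0.0, -15.6]
contact_force: [-0.3, 0.8, 0.1]
gripper_width: 0.0522
gripper_force: 0.0
```

drive_tool([
  [[0.2, 0, 0, -0.1, 0], [0.2, 0, 0, -0.35, 0], [0.2, 0, 0, -0.7, 0], [0.2, 0, 0, -1, 0], [0.2, 0, 0, -1, 0]],
])

```text
time_s: 12.35
tcp_pos: [0.4844, -0.1653, 0.2199]
eef_rot: [-179.9, -0.4, -15.5]
contact_force: [0.4, 0.2, -0.0]
gripper_width: 0.0525
gripper_force: 0.0
```

drive_tool([
  [[0.2, -0.4, -0.2, 0, 0], [0.2, -0.8, -0.5, 0, 0], [0.2, -1, -1, 0, 0], [0.2, -1, -1, 0, 0], [0.2, -1, -1, 0, 0]],
])

```text
time_s: 12.98
tcp_pos: [0.3991, -0.0169, 0.216]
eef_rot: [180.0, 0.0, -15.5]
contact_force: [-0.1, -0.1, -0.0]
gripper_width: 0.0524
gripper_force: 0.0
```

Run:
```python
from h import *
print(r.get_state()['tcp_pos'])
t=capture('top');s=capture('side')
im=np.zeros((600,800,3),np.uint8)
im[:,:450]=cv2.resize(t[110:210,265:340+15-15],(450,600),interpolation=cv2.INTER_CUBIC)
im[:,450:]=cv2.resize(s[205:325,265:335],(350,600),interpolation=cv2.INTER_CUBIC)
im[:300,:450]=cv2.resize(t[120:200,255:375],(450,300),interpolation=cv2.INTER_CUBIC)
cv2.imwrite('pics/f1.png',im[:,:,::-1])
```

```text
[ 0.39908305 -0.01690823  0.21599235]
```

View pics/f1.png

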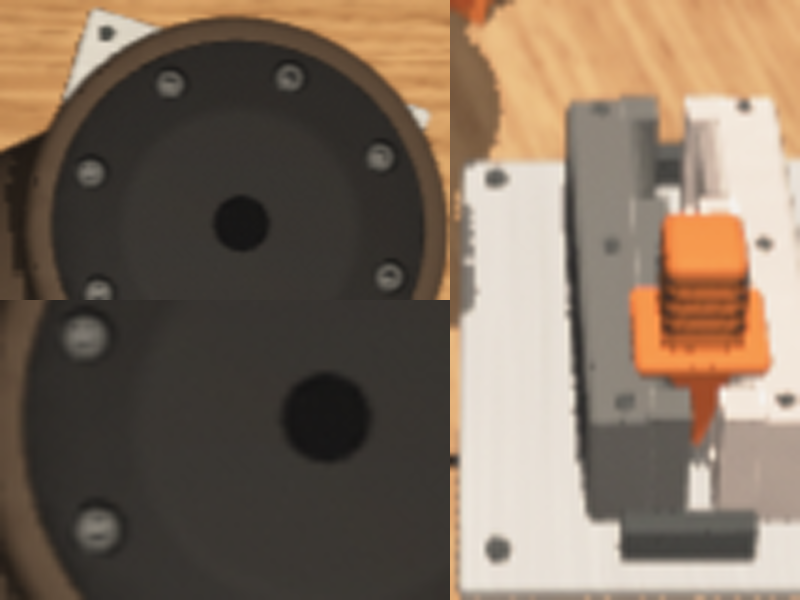

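The wedge stands upright with its collar down in the right pocket. The gap is about 27 px (11 mm) at the far end and about 30 px (11 mm) at the near end, so the seam is even, and the gripper is clear.

```bash
python3 -c "
from plant import job
print(job.close_job())"
```

```text
the job is handed in; nothing more can be done
None
```

I opened the seam by about 11 mm at both ends and left the wedge upright and home in the right pocket, with the gripper clear; the job is handed in at about 13 s, and no verdict was shown.

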